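# Check a clock-movement holder's jaw gap with a feeler blade

### The job

Check the jaw gap of the blue clock-movement holder: take the middle-thickness feeler blade out of its rack by its black handle, turn it to line up with the gap, and push it straight down, midway along the jaws, against the drag of the sprung jaws until its shoulder plate sits on top of them. Let go and leave it standing there; the thin and the thick feeler stay in the rack.

Things in the scene. Friction and masses are not known exactly. Their poses are not given: they have to be found in the camera images.
- mid_grip (a point): Centre of the middle feeler's black handle, 20 (x) x 30 (y) x 50 mm high; 160 g. Under it a steel shoulder plate 48 x 34 x 5 mm (underside 30 mm below this point), then the steel blade, 10 mm thick (x), 30 wide (y), tip 75 mm below this point. z up. It starts hanging upright in the rack, plate on two rails 70 mm above the bench, blade between them (24 mm apart); lift 50 mm to leave it.
- thin_grip (a point): Handle centre of the thin feeler, a bystander: handle 12 mm thick (x), blade 5 mm (would be loose in the gap); otherwise like the middle one. The three feelers hang in any order in one row, 75 mm apart along their y, in the wood and aluminium rack; their handle tops are 125 mm above the bench, so lift one 110 mm to carry it over another.
- thick_grip (a point): Handle centre of the thick feeler, a bystander: handle 32 mm thick (x), blade 18 mm (will not go into the gap); otherwise like the middle one.
- gap (a point): Centre of the holder's gap, level with the jaw tops, 75 mm up. Gap runs along y (jaws 50 mm long); across x its mouth is 30 mm, sloping in to 6 mm at 24 mm down, bed 50 mm down. Each jaw gives 5 mm along x on a spring: push about 10 N to enter, then 3-6 N drag; it will not sink by itself; push rises sharply when home (handle centre 30 mm above this). Half turn is equal.
Mind the look-alikes: they are no part of the job. Leave any red look-alike of the part that bears mid_grip alone. There is more than one size of the part that bears gap; the job needs the larger.

How it is judged:
By the outcome, as a careful person would: the job done as asked, in the order asked, and still so for the second after the job is handed in, with the robot touching nothing.
It also fails if it takes over 38 s, if anything falls off the work surface, if the arm or the gripper's body presses on something with over 40 N, if the wrist force passes 120 N, or if a joint passes its speed limit or range.

### The arm

A 6-joint arm with a two-finger parallel gripper is mounted at the origin on the work surface. World frame = base frame: x ahead of the robot, y to its left, z up, the work surface at z = 0. Lengths are in m, angles in rad, forces in N, time in s.
With the tool pointing down it reaches from about 0.3 to 0.775 m from the base axis. Payload 14.6 kg.
Tool frame: the origin (TCP) lies on the centre line of the jaws, within the pads' length; the fingertips stand 19 mm ahead of it and the grasp point (between the pads) is the TCP; y points along the fingers, x is the direction in which the jaws open and shut, and the axes are right-handed (so a half turn about y gives the same grasp; the last joint's range is limited). The gripper opens to 94 mm and grips with 3 to 60 N. Pads are 16 mm wide; open, the fingers measure 119 mm over their backs; the gripper's body (75 mm by 177 mm) begins 78 mm behind the grasp point.
Start: joints at [1.099, 0.3, 1.521, -0, 1.321, -0.067], TCP at [0.217, 0.506, 0.224] pointing down, gripper open.
Joint ranges: [-3.03, 3.03], [-0.79, 2.21], [0.23, 2.52], [-1.04, 4.18], [0, 3.07], [-2.55, 2.55]. Speed limits (rad/s): [2.22, 2.22, 2.57, 3.14, 3.14, 3.14].

### API

Orientations are given as [roll, pitch, yaw] about the fixed x, y, z axes, in that order (R = Rz(yaw) Ry(pitch) Rx(roll)).
In Python, from station import ctrl, optics gives the robot as it stands.
- The arm moves only by the tool jog_arm, never from a script. Its argument "targets" is a list of rows, each a list of 3 entries, a list of its own where there are three numbers: the finger opening in cm, from 0 to 9.4, then the shift along the tool's x, y, z in cm, then the turn about the tool's y in rad. A call has 1 to 10 rows; each row is the pose to reach, as a shift and turn from the pose commanded when the call began, along the tool's axes at that moment; what a row does not reach only later rows make up. A row lasts 1/10 s, in which the tool goes at most 50 mm and 8.59 degrees, less where a joint would pass 70% of its speed; a pose out of reach is approached as far as the arm can. A call with a gripper value outside its range is refused whole. The fingers move at their own pace and stop on an object; "grip_force" is the grip in N (left out, the last holds). Time passes only in rows, so rows that repeat a pose let the fingers close. It gives the time, the measured TCP pose, the force and the opening at its end, in the units of the state.
- ctrl.get_obs(): the state, without advancing time (a new reading comes with each control period).
- optics.camera(name): name is "scene" or "top"; returns a dict with "img" (420x560x3 uint8, red, green, blue), "range_z" (420x560 float32, m along the optical axis (not along the pixel's ray), 0 where there is no reading), "camera_matrix" (3x3 intrinsics, pixels), "world_to_cam" (4x4, takes a point from world to camera coordinates). Camera axes: x right, y up, looking along -z (the intrinsics and any distortion apply to the point x, -y, -z); pixel columns grow to the right and rows downward; lengths in m; the calibration is good to about 2 mm. A picture is of the moment at which its call begins.
- ctrl.hand_in(): hands the job in, once; it reports no verdict.
The state is a dict: "time_s": time; "qpos": joint angles; "joint_vel": joint speeds; "tau": joint torques, N m; "ee_pos": TCP position; "eef_rot": TCP orientation; "force": force on the tool from outside, world axes, zero at the start; "moment": the same for the moment, N m; "grip_width": finger opening in m.
Only numpy, scipy, OpenCV 4.12 (cv2) and the standard library are available. Lean on these libraries where they do the work, as an engineer would, in place of code of your own. Each camera call takes 0.05 s, during which the arm holds its last target. There are 200 camera calls.

## Working session

There is one attempt and no reset: what is moved stays moved. The work goes in short steps, Python scripts to look and compute and a tool call to move; the robot and the scene stay as the last step left them, time stands still between calls to the robot, and variables do not carry over. Pictures are saved under pics/ and viewed, about 8 in all and at most 12, crops included, and the job is handed in when it is done.

Besides the shell and the picture viewer there is one more tool, called after "Request:" by a JSON object that holds its "fn" and its "kwargs". jog_arm: Moves the arm, as the interface text tells. Its arguments: {"type":"object","properties":{"targets":{"type":"array","items":{"type":"array"}},"grip_force":{"type":"number"}},"required":["targets"]}

```bash
mkdir -p pics; ls; cat > h.py <<'E'
import numpy as np, cv2
from station import ctrl, optics
def snap(n):
    d=optics.camera(n); np.savez(f'{n}.npz',**d); return d
def world(d,u,v,z=None):
    """pixel -> world by plane z, or by depth"""
    K=np.array(d['camera_matrix']); T=np.linalg.inv(d['world_to_cam'])
    r=np.linalg.inv(K)@[u,v,1]; r=np.array([r[0],-r[1],-r[2]])
    o=T[:3,3]
    if z is None: s=d['range_z'][int(round(v)),int(round(u))]
    else: s=(z-o[2])/(T[:3,:3]@r)[2]
    return o+s*(T[:3,:3]@r)
def cloud(d):
    K=np.array(d['camera_matrix']); T=np.linalg.inv(d['world_to_cam']); Z=d['range_z']
    v,u=np.mgrid[:Z.shape[0],:Z.shape[1]]
    r=np.stack([u,v,np.ones_like(u)],-1)@np.linalg.inv(K).T*[1,-1,-1]
    return (r*Z[...,None])@T[:3,:3].T+T[:3,3]
E
python3 - <<'E'
from h import *
o=ctrl.get_obs(); print({k:np.round(v,3) for k,v in o.items()})
for n in('top','scene'):
    d=snap(n); cv2.imwrite(f'pics/{n}0.png',d['img'][:,:,::-1]); print(n,[k for k in d],d['camera_matrix'],np.linalg.inv(d['world_to_cam']).round(3))
E
```

```text
pics
{'time_s': np.float64(0.0), 'qpos': array([ 1.099,  0.3  ,  1.522,  0.   ,  1.321, -0.067]), 'joint_vel': array([-0.   ,  0.002, -0.001, -0.001, -0.   ,  0.001]), 'tau': array([ 0.0000e+00, -5.3181e+01, -3.5273e+01,  7.1000e-02,  2.4000e-02,
       -0.0000e+00]), 'ee_pos': array([0.217, 0.505, 0.224]), 'eef_rot': array([-1.571e+00,  1.000e-03,  1.166e+00]), 'force': array([ 0.816, -0.587, -0.332]), 'moment': array([ 0.03 ,  0.029, -0.037]), 'grip_width': np.float64(0.094)}
top ['img', 'range_z', 'camera_matrix', 'world_to_cam'] [[465.22114692   0.         275.50126771]
 [  0.         465.22114692 206.80957618]
 [  0.           0.           1.        ]] [[-0.007  0.987 -0.159  0.329]
 [-1.    -0.008 -0.003 -0.01 ]
 [-0.004  0.159  0.987  1.232]
 [ 0.     0.     0.     1.   ]]
scene ['img', 'range_z', 'camera_matrix', 'world_to_cam'] [[532.37024736   0.         278.07915469]
 [  0.         532.37024736 212.19568036]
 [  0.           0.           1.        ]] [[ 0.575 -0.584  0.573  1.141]
 [ 0.818  0.409 -0.404 -0.451]
 [ 0.002  0.701  0.713  0.85 ]
 [ 0.     0.     0.     1.   ]]
```

View pics/top0.png

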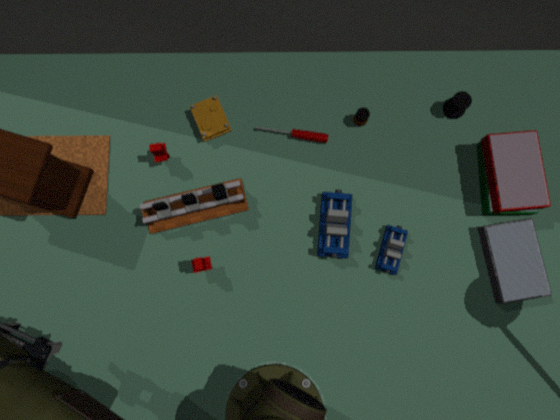

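View pics/scene0.png

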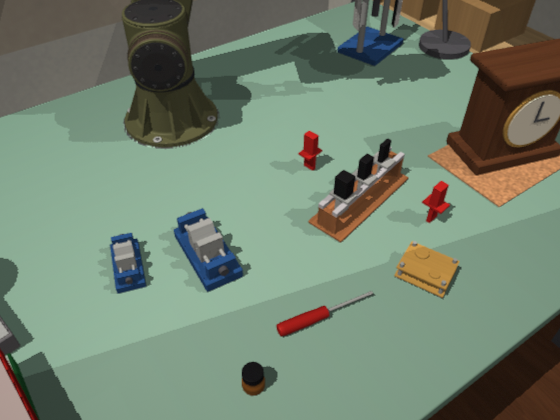

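The top view shows the rack with three black handles at about (161,207), (190,199) and (219,191), and red look-alikes at (158,152) and (202,264). There is a large blue holder at (336,225) and a small one at (392,249). The scene view shows handles at about (344,185), (366,167) and (384,151), and the large holder at (207,247).

```bash
python3 - <<'E'
from h import *
for n in('top','scene'):
    f=np.load(n+'.npz'); d={k:f[k] for k in f}; P=cloud(d); img=d['img'].astype(int)
    print(n)
    x0,x1,y0,y1=(130,255,165,240) if n=='top' else (300,420,120,240)
    roi=np.zeros(P.shape[:2],bool); roi[y0:y1,x0:x1]=1
    m=roi&(P[...,2]>.118)&(P[...,2]<.133)&(img.max(-1)<70)
    k,l,s,c=cv2.connectedComponentsWithStats(m.astype(np.uint8))
    for i in range(1,k):
        if s[i,4]<12: continue
        q=P[l==i]; r=cv2.minAreaRect((q[:,:2]*1000).astype(np.float32))
        print('handle',s[i,4],c[i].round(1),np.median(q,0).round(4),[np.round(a,1) for a in r])
    for nm,b in (('large',(310,362,180,265)),('small',(370,412,215,280))) if n=='top' else (('large',(170,245,205,290)),('small',(105,150,230,290))):
        roi=np.zeros(P.shape[:2],bool); roi[b[2]:b[3],b[0]:b[1]]=1
        m=roi&(img.max(-1)-img.min(-1)<40)&(img.max(-1)>90)
        print(nm,'z pct',np.percentile(P[m][:,2],[5,50,95]).round(3))
        zt=np.percentile(P[m][:,2],90); m&=(P[...,2]>zt-.006)
        k,l,s,c=cv2.connectedComponentsWithStats(m.astype(np.uint8))
        for i in range(1,k):
            if s[i,4]<12: continue
            q=P[l==i]; r=cv2.minAreaRect((q[:,:2]*1000).astype(np.float32))
            print(' jaw',s[i,4],c[i].round(1),q.mean(0).round(4),[np.round(a,1) for a in r])
    if n=='top':
        A=cv2.resize(img[165:240,130:255].astype(np.uint8),(800,480),interpolation=cv2.INTER_CUBIC)
    else: A=cv2.resize(img[120:300,100:420].astype(np.uint8),(800,450),interpolation=cv2.INTER_CUBIC)
    cv2.imwrite(f'pics/c_{n}.png',np.clip(A[:,:,::-1]*1.6,0,255))
    if n=='top':
        A=cv2.resize(img[180:280,305:415].astype(np.uint8),(660,600),interpolation=cv2.INTER_CUBIC);cv2.imwrite('pics/c_gap.png',np.clip(A[:,:,::-1]*1.6,0,255))
E
```

```text
top
handle 164 [217.9 189.8] [0.55   0.1328 0.1239] [array([550.8, 133.2]), array([32.6, 29.9]), np.float64(13.4)]
handle 98 [187.1 197.5] [0.5319 0.2073 0.1234] [array([532.5, 207.2]), array([19.7, 30.3]), np.float64(14.3)]
handle 61 [157.8 204.5] [0.5144 0.2775 0.1246] [array([514.8, 278.4]), array([11. , 28.9]), np.float64(17.3)]
large z pct [-0.005 -0.     0.075]
 jaw 100 [337.9 212.4] [ 0.4999 -0.1634  0.0739] [array([ 500.2, -163.9]), array([46.4, 14.3]), np.float64(85.0)]
 jaw 103 [336.7 230.2] [ 0.455  -0.1592  0.0741] [array([ 455.3, -158.9]), array([48.2, 13.5]), np.float64(84.5)]
small z pct [-0.005 -0.001  0.052]
 jaw 54 [397.1 241.9] [ 0.4248 -0.3085  0.0735] [array([ 386.5, -168.4]), array([ 25.3, 335.3]), np.float64(15.7)]
 jaw 53 [393.8 254. ] [ 0.3959 -0.3042  0.0521] [array([ 396.3, -303.6]), array([34.3,  9.8]), np.float64(72.6)]
scene
handle 58 [385.4 143.3] [0.5187 0.276  0.1227] [array([518.1, 275.2]), array([12.8, 29.8]), np.float64(8.7)]
handle 98 [366.2 159.3] [0.5362 0.2027 0.1232] [array([535. , 205.2]), array([19.9, 29.9]), np.float64(15.1)]
handle 173 [345.  177.4] [0.5542 0.1296 0.1231] [array([553.6, 131.5]), array([33.7, 31.7]), np.float64(12.2)]
large z pct [-0.004 -0.     0.073]
 jaw 309 [200.5 227.6] [ 0.4704 -0.1651  0.0804] [array([ 797.2, -290.4]), array([ 53. , 756.7]), np.float64(69.0)]
 jaw 168 [208.3 239.6] [ 0.5006 -0.1658  0.0732] [array([ 500.7, -164.1]), array([50.1, 17.7]), np.float64(83.1)]
small z pct [-0.003  0.     0.052]
 jaw 158 [122.7 246.8] [ 0.4012 -0.3054  0.0502] [array([ 400.5, -305.2]), array([35.9, 20.8]), np.float64(72.3)]
 jaw 126 [124.1 257.9] [ 0.4296 -0.3148  0.0507] [array([ 429.1, -314.1]), array([35.3, 15. ]), np.float64(73.7)][ WARN:0@0.707] global loadsave.cpp:1063 imwrite_ Unsupported depth image for selected encoder is fallbacked to CV_8U.
```

View pics/c_top.png

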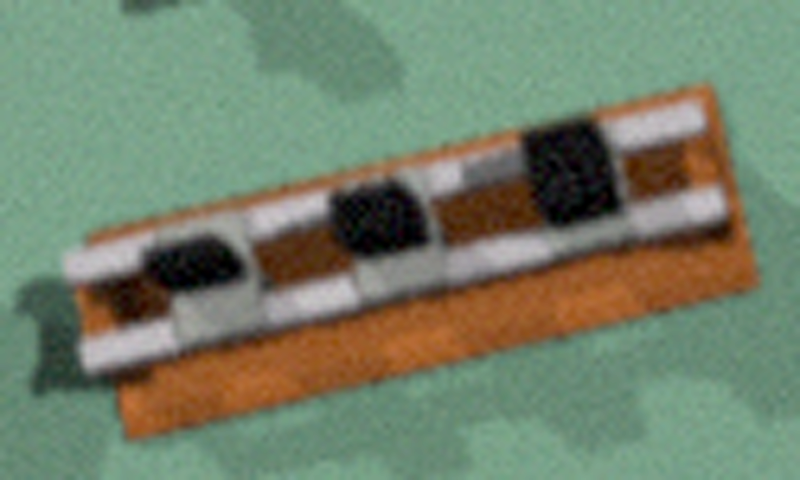

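View pics/c_gap.png

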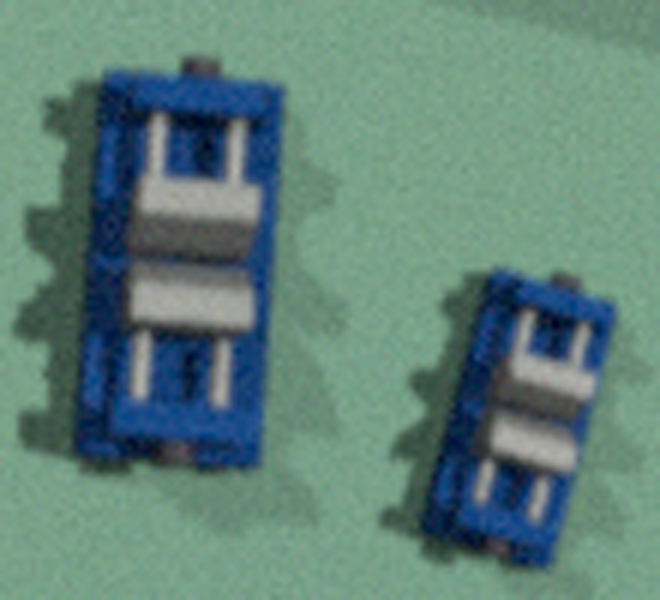

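Candidates: black handles at (218,190), 33 mm thick, (187,198), 20 mm thick, and (158,205), 11 mm thick. The red ones are at (158,152) and (202,264). I choose the 20 mm black one at (187,198), at world (0.534, 0.206) with yaw about 0.243. The crops confirm its width lies between the other two. For the gap I choose the left, larger holder: jaw tops 75 mm up, 48 mm long and 45 mm between centres, against 52 mm up for the small one. Its centre is about (0.478, -0.162), yaw about -0.10.

Request:
{"fn": "jog_arm", "kwargs": {"targets": [[5,[-1.5,0,-4.1],0.1],[5,[-3.8,0,-10.2],0.25],[5,[-6.1,0,-16.3],0.4],[5,[-8.4,0,-22.4],0.55],[5,[-10.6,0,-28.5],0.7],[5,[-12.9,0,-34.7],0.82],[5,[-14.6,0,-39.2],0.9],[5,[-15.2,0,-40.9],0.923],[5,[-15.2,0,-40.9],0.923],[5,[-15.2,0,-40.9],0.923]], "grip_force": 40}}

```text
time_s: 1.1
ee_pos: [0.5351, 0.2012, 0.2236]
eef_rot: [-1.571, 0.001, 0.238]
force: [-0.8, 0.1, 0.8]
grip_width: 0.0499
```

Request:
{"fn": "jog_arm", "kwargs": {"targets": [[5,[0,0,0],0],[5,[0,0,0],0]]}}

```text
time_s: 1.3
ee_pos: [0.5321, 0.2054, 0.2243]
eef_rot: [-1.571, 0.0, 0.244]
force: [-1.0, 0.6, -0.6]
grip_width: 0.0499
```

```bash
python3 - <<'E'
from h import *
o=ctrl.get_obs(); p=o['ee_pos']; y=o['eef_rot'][2]; print(p,o['eef_rot'],o['qpos'])
g=np.array([.5338,.2062]); d=g-p[:2]
print('dx,dz cm',100*d@[np.cos(y),np.sin(y)],100*d@[-np.sin(y),np.cos(y)],'turn',y-.243)
E
```

```text
[0.53207516 0.20540607 0.22430553] [-1.57066225e+00  4.63558802e-04  2.43781172e-01] [3.04133322e-01 3.45691031e-01 1.46102493e+00 1.66387766e-04
 1.33533133e+00 6.03133264e-02]
dx,dz cm 0.18654773229423438 0.035412514508525283 turn 0.0007811724604759318
```

Request:
{"fn": "jog_arm", "kwargs": {"targets": [[5,[0.2,2,0],0],[5,[0.2,5,0],0],[5,[0.2,8,0],0],[5,[0.2,10.5,0],0],[5,[0.2,12,0],0],[5,[0.2,12.2,0],0],[5,[0.2,12.2,0],0]]}}

```text
time_s: 2.0
ee_pos: [0.5347, 0.2058, 0.1032]
eef_rot: [-1.571, -0.001, 0.244]
force: [-0.0, -0.4, 0.6]
grip_width: 0.0499
```

Request:
{"fn": "jog_arm", "kwargs": {"targets": [[1.5,[0,0,0],0],[1.5,[0,0,0],0],[1.5,[0,0,0],0],[1.5,[0,0,0],0],[1.5,[0,0,0],0],[1.5,[0,0,0],0]]}}

```text
time_s: 2.6
ee_pos: [0.5347, 0.2052, 0.1028]
eef_rot: [-1.571, -0.0, 0.243]
force: [-2.9, -1.0, 4.8]
grip_width: 0.0198
```

Request:
{"fn": "jog_arm", "kwargs": {"targets": [[1.5,[0,-0.5,0],0],[1.5,[0,-2,0],0],[1.5,[0,-4.5,0],0],[1.5,[0,-7.5,0],0],[1.5,[0,-10.5,0],0],[1.5,[0,-12.5,0],0],[1.5,[0,-13,0],0],[1.5,[0,-13,0],0]]}}

```text
time_s: 3.4
ee_pos: [0.5346, 0.2052, 0.2324]
eef_rot: [-1.571, -0.0, 0.243]
force: [0.4, -0.6, -2.4]
grip_width: 0.0198
```

```bash
python3 - <<'E'
from h import *
o=ctrl.get_obs(); p=o['ee_pos']; y=o['eef_rot'][2]; print(p,o['eef_rot'],o['force'],o['grip_width'])
g=np.array([.478,-.162]); d=g-p[:2]
print('dx,dz cm',100*d@[np.cos(y),np.sin(y)],100*d@[-np.sin(y),np.cos(y)],'turn',y+.10)
for n in('top','scene'):
    d=snap(n); cv2.imwrite(f'pics/{n}1.png',d['img'][:,:,::-1])
# holder yaw from blue mask (top view, body at constant height) 
d=np.load('top.npz'); im=d['img'].astype(int); D={k:d[k] for k in d}
m=(im[...,2]-im[...,0]>40)&(im[...,2]-im[...,1]>25); m[:,:305]=0; m[:,365:]=0
P=cloud(D)
for lo,hi in((.005,.03),(.03,.06),(.005,.08)):
    q=P[m&(P[...,2]>lo)&(P[...,2]<hi)]
    if len(q)>30: print(lo,hi,len(q),np.percentile(q[:,2],[5,50,95]).round(3),cv2.minAreaRect((q[:,:2]*1000).astype(np.float32)))
E
```

```text
[0.53461468 0.2052235  0.23238356] [-1.57076608e+00 -3.24672803e-04  2.42991033e-01] [ 0.38256285 -0.61657425 -2.43267382] 0.01975150707459252
dx,dz cm -14.330798420839484 -34.28135730215796 turn 0.3429910326139597
0.005 0.03 567 [0.02  0.024 0.027] ((475.839599609375, -160.86636352539062), (78.12335205078125, 166.20455932617188), 84.44589233398438)
0.03 0.06 216 [0.051 0.058 0.06 ] ((477.37139892578125, -157.37205505371094), (66.20320129394531, 154.75112915039062), 84.34501647949219)
0.005 0.08 856 [0.02  0.026 0.061] ((475.839599609375, -160.86636352539062), (78.12335205078125, 166.20455932617188), 84.44589233398438)
```

View pics/scene1.png

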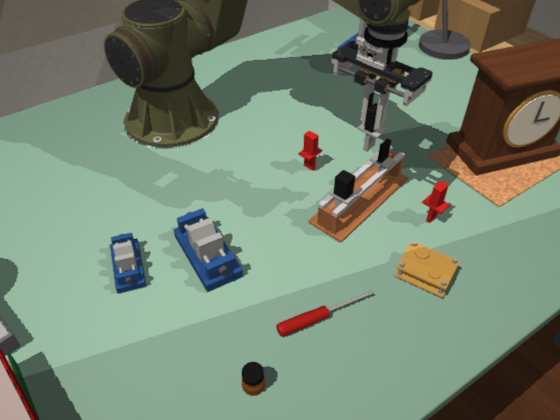

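The feeler is held upright, blade tip near (370,145). The thin and thick ones are still in the rack.

Request:
{"fn": "jog_arm", "kwargs": {"targets": [[1.5,[-0.8,0,-2],0.02],[1.5,[-2.5,0,-6],0.06],[1.5,[-4.2,0,-10],0.1],[1.5,[-6.1,0,-14.5],0.15],[1.5,[-7.9,0,-19],0.19],[1.5,[-9.8,0,-23.5],0.24],[1.5,[-11.7,0,-28],0.28],[1.5,[-13.2,0,-31.5],0.32],[1.5,[-14,0,-33.6],0.335],[1.5,[-14.3,0,-34.3],0.341]]}}

```text
time_s: 4.5
ee_pos: [0.4776, -0.1638, 0.2312]
eef_rot: [-1.57, 0.002, -0.101]
force: [0.6, 0.8, -1.9]
grip_width: 0.0197
```

Request:
{"fn": "jog_arm", "kwargs": {"targets": [[1.5,[0,0,0],0],[1.5,[0,0,0],0],[1.5,[0,0,0],0]]}}

```text
time_s: 4.8
ee_pos: [0.4786, -0.161, 0.2322]
eef_rot: [-1.571, 0.0, -0.096]
force: [0.5, 0.2, -1.9]
grip_width: 0.0195
```

```bash
python3 - <<'E'
from h import *
o=ctrl.get_obs(); p=o['ee_pos']; y=o['eef_rot'][2]; print(p,o['eef_rot'],o['force'],o['grip_width'])
g=np.array([.478,-.1615]); d=g-p[:2]
print('dx,dz cm',100*d@[np.cos(y),np.sin(y)],100*d@[-np.sin(y),np.cos(y)],'turn',y+.098)
d=snap('scene'); P=cloud(d); img=d['img']
# black handle points by box around the TCP
Rw=np.array([[np.cos(y),np.sin(y)],[-np.sin(y),np.cos(y)]]); L=(P[...,:2]-p[:2])@Rw.T
m=(abs(L)<.04).all(-1)&(P[...,2]>p[2]-.09)&(P[...,2]<p[2]+.03)
v,u=np.where(m); print(u.min(),u.max(),v.min(),v.max())
for z in np.arange(-.08,.0,.01):
    k=m&(abs(P[...,2]-p[2]-z)<.005)
    if k.sum()>5: print(round(z,3),k.sum(),(1000*np.percentile(L[k],[3,97],axis=0)).round(1).tolist())
a=img[60:300,110:350]; cv2.imwrite('pics/c2.png',np.clip(cv2.resize(a,(600,600),interpolation=cv2.INTER_CUBIC)[:,:,::-1]*1.5,0,255).astype(np.uint8))
E
```

```text
[ 0.4785607  -0.160991    0.23224728] [-1.57059920e+00  3.12460270e-04 -9.63338112e-02] [ 0.53866197  0.24563468 -1.89200768] 0.01951132476256171
dx,dz cm -0.050914292201490095 -0.05605740300272341 turn 0.0016661887782774276
185 213 154 206
-0.08 24 [[1.1, -12.2], [7.8, 16.1]]
-0.07 61 [[3.1, -12.5], [8.1, 17.1]]
-0.06 69 [[0.6, -12.6], [8.7, 15.7]]
-0.05 26 [[-0.3, -12.8], [8.2, 14.8]]
-0.03 215 [[-19.0, -14.3], [26.2, 18.5]]
-0.02 35 [[-5.5, -12.4], [14.2, 16.1]]
-0.01 69 [[-16.1, -12.7], [24.1, 16.5]]
```

View pics/c2.png

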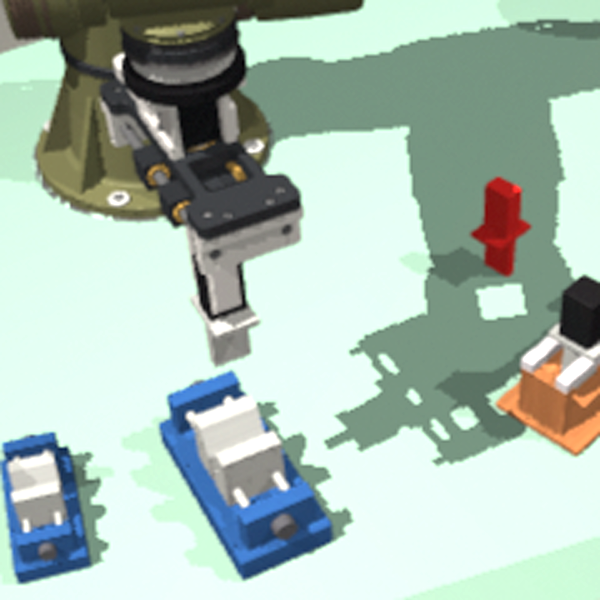

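Request:
{"fn": "jog_arm", "kwargs": {"targets": [[1.5,[-0.1,1,-0.2],0],[1.5,[-0.1,3.5,-0.2],0],[1.5,[-0.1,6,-0.2],0],[1.5,[-0.1,8,-0.2],0],[1.5,[-0.1,9,-0.2],0],[1.5,[-0.1,9,-0.2],0],[1.5,[-0.1,9,-0.2],0]], "grip_force": 55}}

```text
time_s: 5.55
ee_pos: [0.4775, -0.164, 0.1431]
eef_rot: [-1.571, -0.001, -0.098]
force: [-0.1, -0.2, -2.2]
grip_width: 0.0196
```

```bash
python3 - <<'E'
from h import *
ims=[]
for n,(x0,y0,w,h) in(('scene',(160,140,110,150)),('top',(290,160,110,150))):
    d=snap(n); a=d['img'][y0:y0+h,x0:x0+w]; ims.append(cv2.resize(a,(400,545),interpolation=cv2.INTER_CUBIC))
print(ctrl.get_obs()['force'])
cv2.imwrite('pics/c3.png',np.clip(np.hstack(ims)[:,:,::-1]*1.3,0,255).astype(np.uint8))
E
```

```text
[ 0.60981975 -0.00802564 -1.54665798]
```

View pics/c3.png

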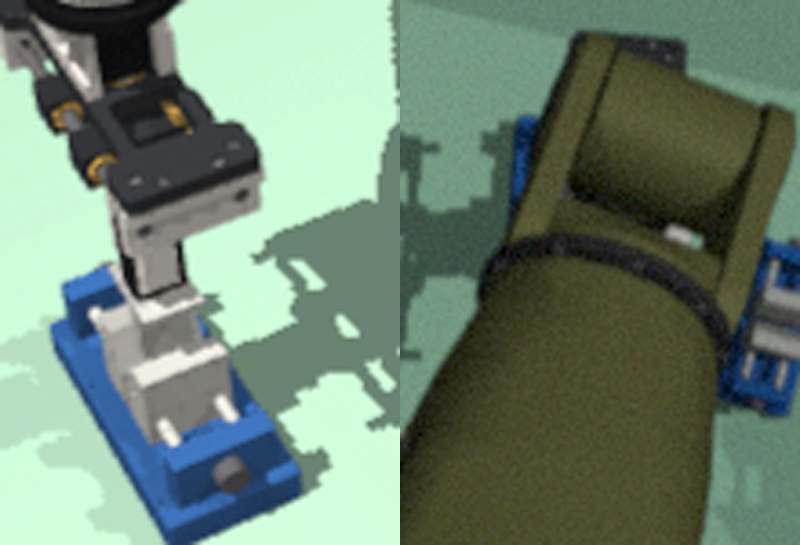

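The blade tip (near crop (165,345)) is inside the mouth, centred between the jaws, with no side force. Now I push.

Request:
{"fn": "jog_arm", "kwargs": {"targets": [[1.5,[0,0.4,0],0],[1.5,[0,0.8,0],0],[1.5,[0,1.1,0],0],[1.5,[0,1.4,0],0],[1.5,[0,1.7,0],0],[1.5,[0,2.0,0],0],[1.5,[0,2.0,0],0]]}}

```text
time_s: 6.35
ee_pos: [0.4769, -0.1639, 0.1218]
eef_rot: [-1.571, 0.001, -0.098]
force: [-0.1, -1.0, -4.6]
grip_width: 0.0199
```

Request:
{"fn": "jog_arm", "kwargs": {"targets": [[1.5,[0,0.3,0],0],[1.5,[0,0.6,0],0],[1.5,[0,0.9,0],0],[1.5,[0,1.1,0],0]]}}

```text
time_s: 6.75
ee_pos: [0.4771, -0.164, 0.1112]
eef_rot: [-1.571, 0.0, -0.098]
force: [-1.8, -0.2, 0.6]
grip_width: 0.0198
```

Request:
{"fn": "jog_arm", "kwargs": {"targets": [[1.5,[0,0.15,0],0],[1.5,[0,0.3,0],0]]}}

```text
time_s: 6.95
ee_pos: [0.4772, -0.164, 0.1084]
eef_rot: [-1.571, -0.0, -0.098]
force: [-0.1, -0.0, 0.5]
grip_width: 0.0197
```

Request:
{"fn": "jog_arm", "kwargs": {"targets": [[1.5,[0,0.1,0],0],[1.5,[0,0.2,0],0]]}}

```text
time_s: 7.15
ee_pos: [0.478, -0.1641, 0.1077]
eef_rot: [-1.571, -0.002, -0.098]
force: [0.1, 2.1, 20.1]
grip_width: 0.02
```

Request:
{"fn": "jog_arm", "kwargs": {"targets": [[1.5,[0,0.1,0],0],[1.5,[0,0.1,0],0]]}}

```text
time_s: 7.35
ee_pos: [0.4785, -0.1642, 0.1076]
eef_rot: [-1.571, -0.004, -0.098]
force: [-2.2, 4.6, 21.7]
grip_width: 0.0194
```

Push rises sharply at TCP 0.1077, where home was expected at 0.108. I ease off, then release.

Request:
{"fn": "jog_arm", "kwargs": {"targets": [[1.5,[0,-0.2,0],0],[1.5,[0,-0.2,0],0]]}}

```text
time_s: 7.55
ee_pos: [0.4773, -0.164, 0.1077]
eef_rot: [-1.571, -0.001, -0.098]
force: [-0.2, 1.4, 5.6]
grip_width: 0.0197
```

Request:
{"fn": "jog_arm", "kwargs": {"targets": [[3.0,[0,0,0],0],[4.5,[0,0,0],0],[4.5,[0,0,0],0],[4.5,[0,0,0],0],[4.5,[0,0,0],0]]}}

```text
time_s: 8.05
ee_pos: [0.4771, -0.164, 0.1074]
eef_rot: [-1.571, 0.0, -0.098]
force: [-0.6, -0.4, 0.3]
grip_width: 0.0448
```

Request:
{"fn": "jog_arm", "kwargs": {"targets": [[4.5,[0,-1.5,0],0],[4.5,[0,-4,0],0],[4.5,[0,-7,0],0],[4.5,[0,-11,0],0],[4.5,[0,-13,-4],0],[4.5,[0,-13,-8],0],[4.5,[0,-13,-12],0],[4.5,[0,-13,-16],0],[4.5,[0,-13,-18],0],[4.5,[0,-13,-18],0]]}}

```text
time_s: 9.05
ee_pos: [0.4588, -0.3452, 0.2368]
eef_rot: [-1.571, 0.001, -0.101]
force: [0.5, 0.9, 0.7]
grip_width: 0.045
```

```bash
python3 - <<'E'
from h import *
ims=[]
for n,(x0,y0,w,h) in(('scene',(160,170,90,120)),('top',(300,170,75,100))):
    d=snap(n); a=d['img']; P=cloud(d)
    c=np.array([.478,-.162]); y=-.098
    L=(P[...,:2]-c)@np.array([[np.cos(y),np.sin(y)],[-np.sin(y),np.cos(y)]]).T
    for lo,hi in((.118,.145),(.077,.085),(.068,.077)):
        m=(abs(L)<.045).all(-1)&(P[...,2]>lo)&(P[...,2]<hi)
        if m.sum()>8: print(n,lo,m.sum(),'z',np.median(P[m][:,2]).round(4),(1000*np.percentile(L[m],[2,98],axis=0)).round(1).tolist(), cv2.minAreaRect((L[m]*1000).astype(np.float32))[2])
    ims.append(cv2.resize(a[y0:y0+h,x0:x0+w],(400,533),interpolation=cv2.INTER_CUBIC))
o=ctrl.get_obs();print(o['force'],o['ee_pos'],o['grip_width'])
cv2.imwrite('pics/c4.png',np.clip(np.hstack(ims)[:,:,::-1]*1.3,0,255).astype(np.uint8))
E
```

```text
scene 0.118 175 z 0.128 [[-8.1, -14.1], [11.7, 14.9]] 88.82164764404297
scene 0.077 162 z 0.0792 [[-21.3, -16.6], [26.2, 16.4]] 79.50431823730469
scene 0.068 234 z 0.0732 [[-30.1, -24.8], [34.3, 24.6]] 0.2749750018119812
top 0.118 113 z 0.1284 [[-10.7, -13.1], [9.2, 15.9]] 89.36518859863281
top 0.077 115 z 0.0789 [[-30.7, -16.6], [23.3, 18.3]] 0.7526576519012451
top 0.068 193 z 0.0737 [[-32.4, -23.0], [31.0, 25.3]] 0.5921472311019897
[-0.61421882  1.02741941  0.28096909] [ 0.45945163 -0.34288451  0.23714758] 0.04512912650682943
```

View pics/c4.png

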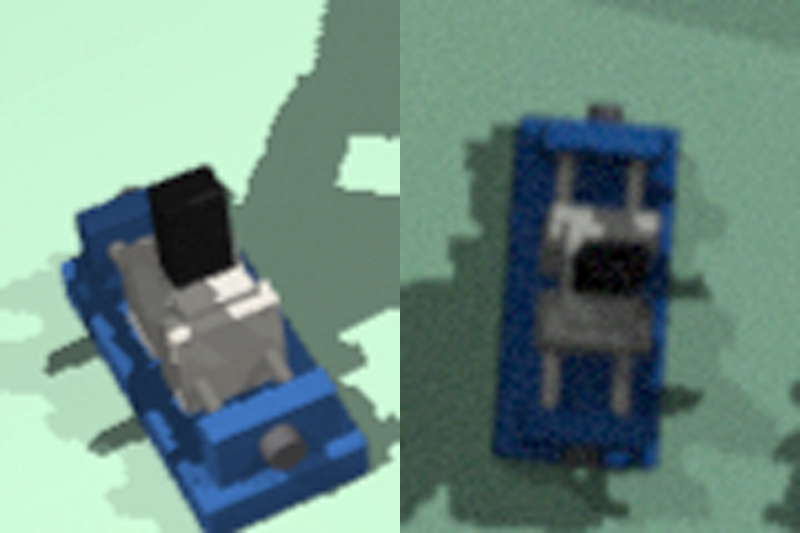

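The crop shows the feeler standing upright, with its plate flat on the jaws, centred and aligned, and the gripper clear.

```bash
python3 -c "
from station import ctrl
print(ctrl.hand_in())"
```

```text
the job is handed in; nothing more can be done
None
```

I took the middle feeler (black handle, measured 20 mm thick) from the centre of the rack and pushed it down into the larger blue holder. I then let go, moved the arm clear and handed the job in at about 9 s of the 38 s allowed.

- **Seated:** the push rose sharply to about 21 N with the gripper at 107.7 mm, where I expected home at 108 mm.
- **Height:** after release, both cameras put the handle top at 128 mm. It should be 130 mm, but the same cameras read tops of known height 1–2 mm low.
- **Position and angle:** the feeler stands upright, within about 1 mm of the middle of the jaws and about 1° of the gap's direction.
- **Left alone:** the thin and thick feelers were still in the rack after I lifted the middle one out. I did not picture the rack again after placing it. I never went near the red look-alikes or the small holder.
- **Disagreements:** the two cameras differed by 2–4 mm on the handle's position. The wrist force briefly read −4.6 N partway through the push, which I put down to a small rebound of the arm. No check failed.

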